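# Sweep loose buckles into the bench pan

## Task

Tidy the bench: sweep the three loose black webbing buckles along the bench top with the fingers, through the open side of the low steel pan, until each lies wholly inside the pan, past the ramp at its mouth. Only push them, never pick them up, and leave the thread spool, the tin and the screwdriver where they are.

Things in the scene. Friction and masses are not known exactly. Their poses are not given: they have to be found in the camera images.
- pan: low sheet-steel pan fixed to the bench, 180 mm (its x, mouth to back wall) by 220 mm (its y). Origin on the bench under the pan's centre; its +x points from the open mouth to the back wall. Walls 25 mm high and 4 mm thick stand on the back and both sides; the -x side is open. Floor 2 mm thick; along the mouth a ramp 20 mm long rises from bench level to the floor.
- pan_mouth (a point): middle of the pan's open edge at bench level, 90 mm from the pan's origin along its -x; the clear opening reaches 106 mm to either side of it.
- buckle_a: flat black plastic three-bar webbing buckle lying loose on the bench: a rectangular frame 54 mm (its x) by 40 mm (its y) by 12 mm thick with two slots, about 30 g; slides when pushed. Origin at the centre of its underside. One of three alike.
- buckle_b: flat black plastic three-bar webbing buckle lying loose on the bench: a rectangular frame 54 mm (its x) by 40 mm (its y) by 12 mm thick with two slots, about 30 g; slides when pushed. Origin at the centre of its underside. One of three alike.
- buckle_c: flat black plastic three-bar webbing buckle lying loose on the bench: a rectangular frame 54 mm (its x) by 40 mm (its y) by 12 mm thick with two slots, about 30 g; slides when pushed. Origin at the centre of its underside. One of three alike.
- spool: bystander: upright thread spool with white flanges and grey thread, 40 mm diameter, 50 mm tall; origin at the centre of its underside.
- tin: bystander: short round can, 64 mm diameter, 50 mm tall; origin at the centre of its underside.
- screwdriver: bystander: screwdriver lying flat, 170 mm long along its own x; origin near its middle, under it.
There are look-alikes about, which are no part of the job. Leave any orange or turquoise look-alike of the buckle_c alone. What is shaped like the buckle_b but red or white is not meant.

How it is judged:
At the end, for the whole second after the job is handed in: All three buckles are at rest wholly inside the pan: each one's centre at least 36 mm in from the mouth edge, between the side walls and in front of the back wall, and not propped up (underside centre below 20 mm) (x of buckle_a in the frame of pan between -0.054 and 0.09 m and y of buckle_a in the frame of pan between -0.108 and 0.108 m and height (world z) of each of buckle_a, buckle_b, buckle_c below 0.02 m and linear speed of each of buckle_a, buckle_b, buckle_c below 0.02 m/s and x of buckle_b in the frame of pan between -0.054 and 0.09 m and y of buckle_b in the frame of pan between -0.108 and 0.108 m and x of buckle_c in the frame of pan between -0.054 and 0.09 m and y of buckle_c in the frame of pan between -0.108 and 0.108 m); the robot touches nothing.
It fails at once if a buckle was lifted (its underside more than 25 mm above the bench) instead of being swept (height (world z) of any of buckle_a, buckle_b, buckle_c above 0.025 m).
It fails at once if the spool, the tin or the screwdriver was moved more than 20 mm or tipped (distance of any of spool, tin, screwdriver from where it was at the start of the episode above 0.02 m or angle between any of spool, tin's own z axis and vertical above 0.5 rad).
It also fails if it takes over 72 s, if anything falls off the work surface, if the arm or the gripper's body presses on something with over 40 N, if the wrist force passes 120 N, or if a joint passes its speed limit or range.

## Robot

A 7-joint arm with a two-finger parallel gripper is mounted at the origin on the work surface. World frame = base frame: x ahead of the robot, y to its left, z up, the work surface at z = 0. Lengths are in m, angles in rad, forces in N, time in s.
With the tool pointing down it reaches from about 0.425 to 0.825 m from the base axis. Payload 3.6 kg.
Tool frame: the origin (TCP) lies at the very end of the fingers, on their centre line; the grasp point (between the pads) lies 19 mm behind it; z points along the fingers, y is the line along which they close (so a half turn about z gives the same grasp; the last joint's range is limited). The gripper opens to 85 mm and grips with 20 to 120 N. Pads are 22 mm wide; open, the fingers measure 114 mm over their backs; the gripper's body (76 mm by 85 mm) begins 54 mm behind the grasp point. The pads swing forward as they close: fully open they stand 13 mm farther back than shut.
Start: joints at [1.167, 0.615, -0.013, 1.423, 0.008, 1.103, -0.04], TCP at [0.24, -0.604, 0.231] pointing down, gripper open.
Joint ranges: [-3.12, 3.12], [-0.3, 2.06], [-1.34, 1.32], [0.26, 2.42], [-1.36, 4.5], [0.01, 1.98], [-2.84, 2.84]. Speed limits (rad/s): [2.79, 2.79, 3.14, 3.14, 3.14, 3.14, 3.14].

## Interface

Orientations are given as a unit quaternion [x, y, z, w].
In Python, from bench import get_state, snapshot, get_calibration, finish_job gives the robot as it stands.
- The arm moves only by the tool play_rows, never from a script. Its argument "targets" is a list that holds one entry, the list of rows, each a list of 7 numbers: the shift along the tool's x, y, z normalised to -1 to 1, where 1 is 40 mm, then the turn, a rotation vector about the tool's x, y, z normalised to -1 to 1, where 1 is 180 degrees, then the opening, from -1 (shut) to 1 (fully open). A call has exactly 10 rows; each row shifts and turns the commanded pose from where the row before left it, along the tool's axes as they then stand; what a row does not reach is not made up. A row lasts 1/12 s, in which the tool goes at most 41.7 mm and 7.16 degrees, less where a joint would pass 70% of its speed; a pose out of reach is approached as far as the arm can. A call with a number of a shift or a turn outside -1 to 1 is refused whole. A call with a gripper value outside its range is refused whole. The fingers move at their own pace and stop on an object; the grip force is fixed at half the most. Time passes only in rows, so rows that do not move let the fingers close, or fill a call up. It gives the time, the measured TCP pose, the force, the opening and the grip force at its end, in the units of the state.
- get_state(): the state, without advancing time (a new reading comes with each control period).
- snapshot(name): name is "scene" or "top"; returns (picture, depth): 400x640x3 uint8, red, green, blue; 400x640 float32, m along the optical axis (not along the pixel's ray), 0 where there is no reading.
- get_calibration(name): a dict with "fx", "fy", "cx", "cy" (pixels), "R" (3x3) and "t" (3): a world point X has camera coordinates R X + t. Camera axes: x right, y down, z forward; pixel columns grow to the right and rows downward; lengths in m; the calibration is good to about 2 mm. A picture is of the moment at which its call begins. get_calibration takes no time and is no camera call.
- finish_job(): hands the job in; it is judged then, once.
The state is a dict: "clock": time; "qpos": joint angles; "joint_velocities": joint speeds; "joint_efforts": joint torques, N m; "position": TCP position; "orientation": TCP orientation; "contact_force": force on the tool from outside, world axes, zero at the start; "moment": the same for the moment, N m; "grip_width": finger opening in m; "grip_force": force on a finger pad.
Only numpy, scipy, OpenCV 4.12 (cv2) and the standard library are available. Lean on these libraries where they do the work, as an engineer would, in place of code of your own. Each camera call takes 0.05 s, during which the arm holds its last target. There are 200 camera calls.

## Working session

There is one attempt and no reset: what is moved stays moved. The work goes in short steps, Python scripts to look and compute and a tool call to move; the robot and the scene stay as the last step left them, time stands still between calls to the robot, and variables do not carry over. Pictures are saved under pics/ and viewed, at most 10 in all, crops included, and the job is handed in when it is done.

Besides the shell and the picture viewer there is one more tool, called by a JSON object that holds its "op" and its "data". play_rows: Moves the arm, as the interface text tells. Its arguments: {"type":"object","properties":{"targets":{"type":"array"}},"required":["targets"]}

```bash
mkdir -p pics
python3 - <<'E'
from bench import *
import cv2,numpy as np
for n in ("top","scene"):
    p,d=snapshot(n); cv2.imwrite(f"pics/{n}0.png",p[:,:,::-1]); np.savez(f"{n}0.npz",p=p,d=d)
    c=get_calibration(n); print(n,c)
print(get_state())
E
```

```text
top {'fx': 393.7105995048567, 'fy': 393.7105995048567, 'cx': 322.87382224810557, 'cy': 197.78393989184417, 'R': array([[-0.02348042, -0.9996744 , -0.00998853],
       [-0.992712  ,  0.02449586, -0.11799507],
       [ 0.11820133,  0.00714516, -0.99296394]]), 't': array([0.05132457, 0.56496445, 0.70777791])}
scene {'fx': 387.6343864728026, 'fy': 387.6343864728026, 'cx': 321.2751588265487, 'cy': 204.02415504520468, 'R': array([[-0.80702513,  0.5904499 , -0.00890787],
       [ 0.34600896,  0.46059232, -0.81739373],
       [-0.47852715, -0.66273949, -0.57601054]]), 't': array([ 0.41420825, -0.20148878,  0.99901468])}
{'clock': 0.1, 'qpos': array([ 1.16650389,  0.61580851, -0.01263545,  1.42477216,  0.0081081 ,
        1.10342715, -0.0404074 ]), 'joint_velocities': array([-0.00094815, -0.00261915,  0.00083405, -0.00285526,  0.00145715,
       -0.00067923, -0.00029537]), 'joint_efforts': array([ 1.43019104e-03, -4.70387471e+01,  2.60543693e-01, -1.71572489e+01,
        1.01848366e-02,  5.85656977e-03,  2.06482912e-05]), 'position': array([ 0.23952099, -0.60349595,  0.23025194]), 'orientation': array([ 9.82204137e-01,  1.87812765e-01, -2.35382569e-04, -1.15883259e-03]), 'contact_force': array([-0.38209484, -0.22729058, -0.25004663]), 'moment': array([ 0.02596841, -0.01509695, -0.0214373 ]), 'grip_force': 0.0, 'grip_width': 0.08515726701979348}
```

View pics/top0.png

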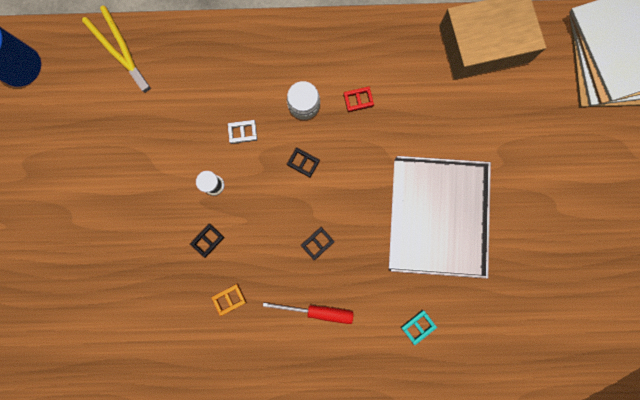

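View pics/scene0.png

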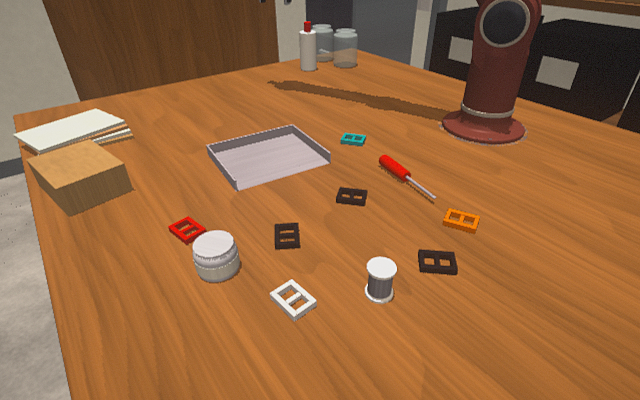

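The top view shows black buckles at (303,162), (207,240) and (318,243). The pan is at about (440,217) with its mouth on the left, at column ~392. The spool is at (208,183), the tin at (303,100), and the screwdriver runs from (263,304) to (352,315). The orange, turquoise, red and white ones are the look-alikes. The scene view agrees: black buckles at (352,196), (287,236) and (437,262).

```bash
cat > h.py <<'E'
from bench import *
import cv2,numpy as np
def ray(n,uv,z):
    c=get_calibration(n); d=c["R"].T@np.array([(uv[0]-c["cx"])/c["fx"],(uv[1]-c["cy"])/c["fy"],1]); o=-c["R"].T@c["t"]
    return o+d*(z-o[2])/d[2], o, d/np.linalg.norm(d)
def black(n,p,box):
    m=((p.max(2)<75)&(np.ptp(p.astype(int),axis=2)<30)).astype(np.uint8)
    m=cv2.morphologyEx(m,cv2.MORPH_CLOSE,np.ones((5,5)))
    cs,_=cv2.findContours(m,cv2.RETR_EXTERNAL,cv2.CHAIN_APPROX_NONE); r=[]
    for c in cs:
        a=cv2.contourArea(c)
        (x,y),wh,_=cv2.minAreaRect(c)
        if 150<a<1500 and box[0]<x<box[1] and box[2]<y<box[3]: r.append((c,(x,y),a,wh))
    return r
def buckles(p,box=(150,500,120,280),z=.012):
    out=[]
    for c,uv,a,wh in black("top",p,box):
        w=np.array([ray("top",q,z)[0][:2] for q in c[:,0]],np.float32)
        (x,y),s,ang=cv2.minAreaRect(w)
        if s[0]<s[1]: ang+=90
        out.append((round(x,4),round(y,4),round(ang%180,1),np.round(s,3).tolist(),np.round(uv).tolist()))
    return out
E
python3 - <<'E'
from h import *
P=np.load("top0.npz")["p"]; S=np.load("scene0.npz")["p"]
for b in buckles(P): print(b)
for n,c in (("top",buckles(P)),):
    pass
sb=black("scene",S,(250,480,170,290)); print([(np.round(b[1]),b[2]) for b in sb])
# triangulate heights of the centres
for t in black("top",P,(150,500,120,280)):
    _,o,d=ray("top",t[1],0)
    for s in sb:
        _,o2,d2=ray("scene",s[1],0)
        k=np.linalg.lstsq(np.c_[d,-d2],o2-o,rcond=None)[0]
        a,b=o+k[0]*d,o2+k[1]*d2
        if np.linalg.norm(a-b)<.01: print("tri",np.round((a+b)/2,4),np.linalg.norm(a-b).round(4))
for nm,uv,z in (("spool",(208,181),.05),("tin",(302,95),.05),("sd tip",(263,304),.005),("sd end",(352,316),.02),("sd hand0",(308,311),.02),
 ("mouthU",(396,158),.025),("mouthL",(390,270),.025),("backU",(490,162),.025),("backL",(487,276),.025),("mouth mid bench",(393,215),0),
 ("white",(242,132),.012),("red",(359,99),.012),("orange",(228,300),.012),("turq",(419,327),.012)):
    print(nm,np.round(ray("top",uv,z)[0],3))
E
```

```text
(0.4815, 0.0506, 130.9, [0.038, 0.052], [317.0, 243.0])
(0.4921, 0.2627, 134.7, [0.039, 0.052], [207.0, 240.0])
(0.5665, -0.2405, 34.0, [0.277, 0.137], [467.0, 196.0])
(0.6402, 0.0755, 60.0, [0.053, 0.039], [303.0, 162.0])
[(array([437., 262.]), 761.5), (array([286., 236.]), 543.0), (array([351., 196.]), 394.0)]
tri [0.4814 0.0509 0.0044] 0.0001
tri [0.4917 0.2655 0.0046] 0.0014
tri [0.6413 0.0764 0.0043] 0.0013
spool [0.601 0.25  0.05 ]
tin [0.762 0.073 0.05 ]
sd tip [0.369 0.156 0.005]
sd end [ 0.346 -0.011  0.02 ]
sd hand0 [0.357 0.07  0.02 ]
mouthU [ 0.641 -0.105  0.025]
mouthL [ 0.429 -0.084  0.025]
backU [ 0.628 -0.284  0.025]
backL [ 0.414 -0.263  0.025]
mouth mid bench [ 0.533 -0.098  0.   ]
white [0.704 0.195 0.012]
red [ 0.765 -0.039  0.012]
orange [0.379 0.221 0.012]
turq [ 0.322 -0.135  0.012]
```

Run:
```python
import cv2
p=cv2.imread("pics/top0.png"); cv2.imwrite("pics/panc.png",cv2.resize(p[145:290,370:510],None,fx=4,fy=4,interpolation=cv2.INTER_CUBIC))
```

```text
(no output)
```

View pics/panc.png

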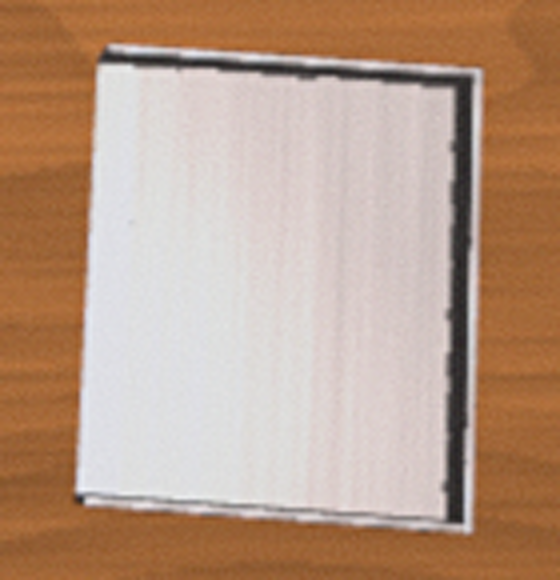

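The pan crop gives wall-top corners at about (396,157), (490,162), (487,277) and (390,270) in the full image. That puts the mouth centre near (0.535,-0.095), with pan +x roughly along world -y. First I'll turn the tool so its y matches world x, and half-close the fingers into a two-point pusher.

{"op": "play_rows", "data": {"targets": [[[0, 0, 0, 0, 0, -0.038, -0.2], [0, 0, 0, 0, 0, -0.038, -0.2], [0, 0, 0, 0, 0, -0.038, -0.2], [0, 0, 0, 0, 0, -0.038, -0.2], [0, 0, 0, 0, 0, -0.038, -0.2], [0, 0, 0, 0, 0, -0.038, -0.2], [0, 0, 0, 0, 0, -0.038, -0.2], [0, 0, 0, 0, 0, -0.038, -0.2], [0, 0, 0, 0, 0, -0.038, -0.2], [0, 0, 0, 0, 0, -0.038, -0.2]]]}}

```text
clock: 0.93
position: [0.2395, -0.6038, 0.2306]
orientation: [0.705, 0.709, 0.0, -0.001]
contact_force: [0.2, 0.5, 0.0]
grip_width: 0.0341
grip_force: 0.0
```

{"op": "play_rows", "data": {"targets": [[[0.75, 0.6, 0, 0, 0, 0, -0.2], [0.75, 0.6, 0, 0, 0, 0, -0.2], [0.75, 0.6, 0, 0, 0, 0, -0.2], [0.75, 0.6, 0, 0, 0, 0, -0.2], [0.75, 0.6, 0, 0, 0, 0, -0.2], [0.75, 0.6, 0, 0, 0, 0, -0.2], [0.75, 0.6, 0, 0, 0, 0, -0.2], [0.75, 0.6, 0, 0, 0, 0, -0.2], [0.75, 0.6, 0, 0, 0, 0, -0.2], [0.75, 0.6, 0, 0, 0, 0, -0.2]]]}}

```text
clock: 1.77
position: [0.48, -0.3023, 0.231]
orientation: [0.707, 0.707, -0.0, -0.0]
contact_force: [0.7, -0.4, 0.4]
grip_width: 0.0342
grip_force: 0.0
```

{"op": "play_rows", "data": {"targets": [[[0.9, 0, 0.2, 0, 0, 0, -0.2], [0.9, 0, 0.2, 0, 0, 0, -0.2], [0.9, 0, 0.2, 0, 0, 0, -0.2], [0.9, 0, 0.2, 0, 0, 0, -0.2], [0.9, 0, 0.2, 0, 0, 0, -0.2], [0.9, 0, 0.2, 0, 0, 0, -0.2], [0.9, 0, 0.2, 0, 0, 0, -0.2], [0.9, 0, 0.2, 0, 0, 0, -0.2], [0.9, 0, 0.2, 0, 0, 0, -0.2], [0.9, 0, 0.2, 0, 0, 0, -0.2]]]}}

```text
clock: 2.6
position: [0.4788, 0.0575, 0.1508]
orientation: [0.707, 0.707, -0.0, -0.0]
contact_force: [-0.2, 1.0, 0.7]
grip_width: 0.034
grip_force: 0.0
```

{"op": "play_rows", "data": {"targets": [[[0.55, 0, 0, 0, 0, 0, -0.2], [0.55, 0, 0, 0, 0, 0, -0.2], [0.5, 0, 0.2, 0, 0, 0, -0.2], [0, 0, 0.7, 0, 0, 0, -0.2], [0, 0, 0.7, 0, 0, 0, -0.2], [0, 0, 0.7, 0, 0, 0, -0.2], [0, 0, 0.7, 0, 0, 0, -0.2], [0, 0, 0.4, 0, 0, 0, -0.2], [0, 0, 0.22, 0, 0, 0, -0.2], [0, 0, 0, 0, 0, 0, -0.2]]]}}

```text
clock: 3.43
position: [0.4779, 0.1198, 0.0048]
orientation: [0.707, 0.708, -0.002, -0.001]
contact_force: [0.6, -1.0, -0.3]
grip_width: 0.034
grip_force: 0.0
```

{"op": "play_rows", "data": {"targets": [[[-0.3, 0, -0.03, 0, 0, 0, -0.2], [-0.35, 0, 0, 0, 0, 0, -0.2], [-0.35, 0, 0, 0, 0, 0, -0.2], [-0.35, 0, 0, 0, 0, 0, -0.2], [-0.35, 0, 0, 0, 0, 0, -0.2], [-0.35, 0, 0, 0, 0, 0, -0.2], [-0.35, 0, 0, 0, 0, 0, -0.2], [-0.35, 0, 0, 0, 0, 0, -0.2], [-0.35, 0, 0, 0, 0, 0, -0.2], [-0.35, 0, 0, 0, 0, 0, -0.2]]]}}

```text
clock: 4.27
position: [0.4804, -0.0186, 0.0091]
orientation: [0.707, 0.707, 0.001, 0.001]
contact_force: [0.4, -0.7, 0.3]
grip_width: 0.0338
grip_force: 0.1
```

Run:
```python
from h import *
p,d=snapshot("top"); cv2.imwrite("pics/t1.png",p[100:330,150:550,::-1]); print(get_state()["position"])
for b in buckles(p): print(b)
```

```text
[ 0.47998171 -0.02284735  0.00892492]
(0.4477, 0.0134, 26.8, [0.092, 0.012], [337.0, 261.0])
(0.4921, 0.2627, 134.7, [0.039, 0.052], [207.0, 240.0])
(0.5297, -0.1858, 174.5, [0.178, 0.212], [467.0, 196.0])
(0.6399, 0.0754, 59.4, [0.052, 0.038], [303.0, 162.0])
```

View pics/t1.png

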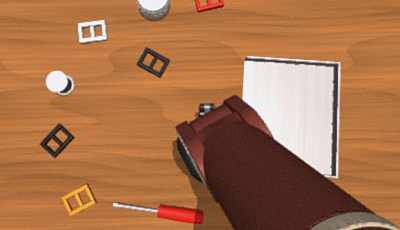

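The arm hides the buckle, and everything else is in place. The tip has risen to 9 mm, so I'll lower it slightly and continue.

{"op": "play_rows", "data": {"targets": [[[-0.3, 0, 0.06, 0, 0, 0, -0.2], [-0.35, 0, 0, 0, 0, 0, -0.2], [-0.35, 0, 0, 0, 0, 0, -0.2], [-0.35, 0, 0, 0, 0, 0, -0.2], [-0.35, 0, 0, 0, 0, 0, -0.2], [-0.35, 0, 0, 0, 0, 0, -0.2], [-0.35, 0, 0, 0, 0, 0, -0.2], [-0.35, 0, 0, 0, 0, 0, -0.2], [-0.3, 0, 0, 0, 0, 0, -0.2], [-0.2, 0, 0, 0, 0, 0, -0.2]]]}}

```text
clock: 5.15
position: [0.4798, -0.1492, 0.0058]
orientation: [0.707, 0.707, 0.0, 0.001]
contact_force: [0.4, 0.2, 0.4]
grip_width: 0.0341
grip_force: 0.2
```

Run:
```python
from h import *
p,d=snapshot("scene"); cv2.imwrite("pics/s1.png",p[80:300,180:500,::-1]); print(get_state()["position"])
```

```text
[ 0.47964942 -0.15097244  0.00570214]
```

View pics/s1.png

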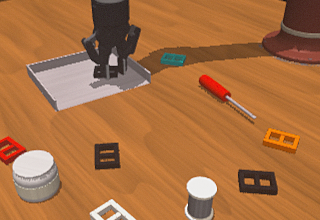

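The scene crop shows buckle A inside the pan in front of the fingers, at about (105,72). I'll back off and go around behind the far buckle (B).

{"op": "play_rows", "data": {"targets": [[[0.5, 0, 0, 0, 0, 0, -0.2], [0.5, 0, -0.9, 0, 0, 0, -0.2], [0.5, 0, -0.9, 0, 0, 0, -0.2], [0.9, 0, 0, 0, 0, 0, -0.2], [0.9, 0, 0, 0, 0, 0, -0.2], [0.9, 0, 0, 0, 0, 0, -0.2], [0.9, 0, 0, 0, 0, 0, -0.2], [0.9, 0, 0, 0, 0, 0, -0.2], [0.9, 0.1, 0, 0, 0, 0, -0.2], [0.9, 0.1, 0, 0, 0, 0, -0.2]]]}}

```text
clock: 6.03
position: [0.4864, 0.1668, 0.0777]
orientation: [0.706, 0.708, 0.0, -0.0]
contact_force: [0.5, 0.1, -0.4]
grip_width: 0.034
grip_force: 0.0
```

{"op": "play_rows", "data": {"targets": [[[0.9, 0, 0, 0, 0, 0, -0.2], [0.9, 0, 0, 0, 0, 0, -0.2], [0.9, 0, 0, 0, 0, 0, -0.2], [0.9, 0, 0, 0, 0, 0, -0.2], [0.55, 0, 0, 0, 0, 0, -0.2], [0, 0, 0.5, 0, 0, 0, -0.2], [0, 0, 0.5, 0, 0, 0, -0.2], [0, 0, 0.5, 0, 0, 0, -0.2], [0, 0, 0.25, 0, 0, 0, -0.2], [0, 0, 0, 0, 0, 0, -0.2]]]}}

```text
clock: 6.87
position: [0.4849, 0.3295, 0.0052]
orientation: [0.706, 0.708, -0.002, -0.001]
contact_force: [-0.4, -0.7, 0.0]
grip_width: 0.0342
grip_force: 0.0
```

Run:
```python
from h import *
p,d=snapshot("top"); cv2.imwrite("pics/t2.png",p[100:330,150:550,::-1]); print(get_state()["position"])
g=p[:,:,:].max(2)<75
for b in buckles(p): print(b)
# buckle in pan: dark blob within floor interior
m=np.zeros_like(g); m[166:266,396:478]=g[166:266,396:478]
c=cv2.findNonZero(m.astype(np.uint8)); w=np.array([ray("top",q,.014)[0][:2] for q in c[:,0]],np.float32); print(cv2.minAreaRect(w),len(c))
```

```text
[0.48594551 0.33011223 0.00663182]
(0.4916, 0.2632, 134.5, [0.039, 0.054], [207.0, 241.0])
(0.4855, -0.1772, 144.6, [0.039, 0.052], [436.0, 238.0])
(0.5297, -0.186, 174.6, [0.178, 0.212], [467.0, 196.0])
(0.6401, 0.0755, 59.7, [0.053, 0.038], [303.0, 162.0])
((0.4854552447795868, -0.1766076683998108), (0.03902586176991463, 0.05235845595598221), 54.56264114379883) 332
```

A rests at (0.4855, -0.177), inside. Next I'll sweep B towards the middle of the pan.

{"op": "play_rows", "data": {"targets": [[[-0.3, 0, 0, 0, 0, 0, -0.2], [-0.4, 0, 0, 0, 0, 0, -0.2], [-0.4, 0, 0, 0, 0, 0, -0.2], [-0.4, 0.06, 0, 0, 0, 0, -0.2], [-0.4, 0.06, 0, 0, 0, 0, -0.2], [-0.4, 0.06, 0, 0, 0, 0, -0.2], [-0.4, 0.06, 0, 0, 0, 0, -0.2], [-0.4, 0.06, 0, 0, 0, 0, -0.2], [-0.4, 0.06, 0, 0, 0, 0, -0.2], [-0.4, 0.06, 0, 0, 0, 0, -0.2]]]}}

```text
clock: 7.75
position: [0.5047, 0.1722, 0.0087]
orientation: [0.707, 0.707, 0.001, 0.001]
contact_force: [-0.1, 0.6, -0.1]
grip_width: 0.0339
grip_force: 0.2
```

Run:
```python
from h import *
p,d=snapshot("top"); print(get_state()["position"])
for b in buckles(p): print(b)
p,d=snapshot("scene"); cv2.imwrite("pics/s2.png",p[80:340,180:580,::-1])
```

```text
[0.5052975  0.16691209 0.00829503]
(0.4853, -0.1769, 144.3, [0.039, 0.052], [436.0, 238.0])
(0.5297, -0.1858, 174.6, [0.178, 0.212], [467.0, 196.0])
(0.6401, 0.0756, 59.4, [0.052, 0.038], [303.0, 162.0])
```

View pics/s2.png

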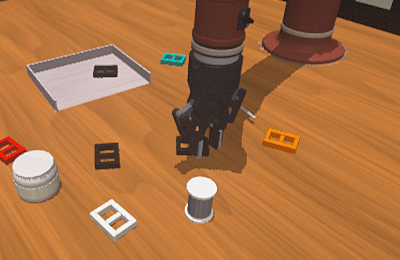

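B is nested between the fingertips, at about (182,145) in the crop. Continuing into the pan.

{"op": "play_rows", "data": {"targets": [[[-0.4, 0.06, 0.05, 0, 0, 0, -0.2], [-0.44, 0.06, 0, 0, 0, 0, -0.2], [-0.44, 0.06, 0, 0, 0, 0, -0.2], [-0.44, 0.06, 0, 0, 0, 0, -0.2], [-0.44, 0.06, 0, 0, 0, 0, -0.2], [-0.44, 0.06, 0, 0, 0, 0, -0.2], [-0.44, 0.06, 0, 0, 0, 0, -0.2], [-0.44, 0.06, 0, 0, 0, 0, -0.2], [-0.44, 0.06, 0, 0, 0, 0, -0.2], [-0.44, 0.06, 0, 0, 0, 0, -0.2]]]}}

```text
clock: 8.68
position: [0.5288, 0.0002, 0.0063]
orientation: [0.706, 0.708, 0.001, 0.0]
contact_force: [0.1, 0.5, 1.2]
grip_width: 0.034
grip_force: 0.6
```

{"op": "play_rows", "data": {"targets": [[[-0.4, 0.06, 0, 0, 0, 0, -0.2], [-0.44, 0.06, 0, 0, 0, 0, -0.2], [-0.44, 0.06, 0, 0, 0, 0, -0.2], [-0.44, 0.06, 0, 0, 0, 0, -0.2], [-0.44, 0.06, 0, 0, 0, 0, -0.2], [-0.44, 0.06, 0, 0, 0, 0, -0.2], [-0.44, 0.06, 0, 0, 0, 0, -0.2], [-0.44, 0.06, 0, 0, 0, 0, -0.2], [-0.35, 0.03, 0, 0, 0, 0, -0.2], [-0.2, 0, 0, 0, 0, 0, -0.2]]]}}

```text
clock: 9.52
position: [0.5492, -0.1634, 0.006]
orientation: [0.708, 0.707, 0.0, 0.001]
contact_force: [-0.3, 0.2, -0.9]
grip_width: 0.034
grip_force: 0.3
```

{"op": "play_rows", "data": {"targets": [[[0.5, 0, 0, 0, 0, 0, -0.2], [0.5, 0, -0.9, 0, 0, 0, -0.2], [0.5, 0, -0.9, 0, 0, 0, -0.2], [0.88, 0.31, 0, 0, 0, 0, -0.2], [0.88, 0.31, 0, 0, 0, 0, -0.2], [0.88, 0.31, 0, 0, 0, 0, -0.2], [0.88, 0.31, 0, 0, 0, 0, -0.2], [0.88, 0.31, 0, 0, 0, 0, -0.2], [0.88, 0.31, 0, 0, 0, 0, -0.2], [0.88, 0.31, 0, 0, 0, 0, -0.2]]]}}

```text
clock: 10.35
position: [0.635, 0.1479, 0.078]
orientation: [0.706, 0.708, 0.0, -0.0]
contact_force: [0.4, -0.9, 0.3]
grip_width: 0.0341
grip_force: 0.0
```

{"op": "play_rows", "data": {"targets": [[[0, 0, 0, 0, 0, 0, -0.2], [0, 0, 0, 0, 0, 0, -0.2], [0, 0, 0, 0, 0, 0, -0.2], [0, 0, 0, 0, 0, 0, -0.2], [0, 0, 0.4, 0, 0, 0, -0.2], [0, 0, 0.4, 0, 0, 0, -0.2], [0, 0, 0.4, 0, 0, 0, -0.2], [0, 0, 0.4, 0, 0, 0, -0.2], [0, 0, 0.2, 0, 0, 0, -0.2], [0, 0, 0, 0, 0, 0, -0.2]]]}}

```text
clock: 11.18
position: [0.6336, 0.1425, 0.0033]
orientation: [0.708, 0.707, -0.002, -0.001]
contact_force: [-0.3, -0.5, 0.1]
grip_width: 0.0344
grip_force: 0.0
```

Run:
```python
from h import *
p,d=snapshot("top"); cv2.imwrite("pics/t3.png",p[60:330,150:550,::-1]); print(get_state()["position"])
for b in buckles(p): print(b)
```

```text
[0.63458801 0.1433226  0.00467234]
(0.5515, -0.1895, 141.9, [0.038, 0.059], [441.0, 204.0])
```

View pics/t3.png

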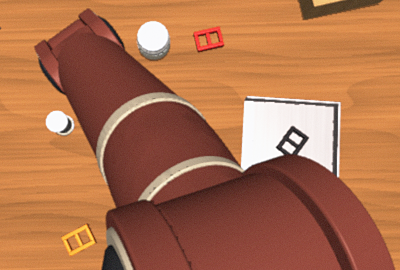

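B lies in the pan at crop (292,142), i.e. about (0.552,-0.19), partly hidden by the arm. Now sweep C, angling it towards the pan's opening.

{"op": "play_rows", "data": {"targets": [[[-0.3, 0, 0, 0, 0, 0, -0.2], [-0.35, 0, 0, 0, 0, 0, -0.2], [-0.35, 0, 0, 0, 0, 0, -0.2], [-0.4, -0.12, 0, 0, 0, 0, -0.2], [-0.4, -0.12, 0, 0, 0, 0, -0.2], [-0.4, -0.12, 0, 0, 0, 0, -0.2], [-0.4, -0.12, 0, 0, 0, 0, -0.2], [-0.4, -0.12, 0, 0, 0, 0, -0.2], [-0.4, -0.12, 0, 0, 0, 0, -0.2], [-0.4, -0.12, 0, 0, 0, 0, -0.2]]]}}

```text
clock: 12.07
position: [0.6016, -0.0104, 0.0061]
orientation: [0.708, 0.707, -0.0, 0.001]
contact_force: [0.5, 0.2, -0.2]
grip_width: 0.0342
grip_force: 0.1
```

Run:
```python
from h import *
print(get_state()["position"])
p,d=snapshot("scene"); cv2.imwrite("pics/s3.png",p[80:340,180:580,::-1])
```

```text
[ 0.60164916 -0.01037368  0.00612402]
```

View pics/s3.png

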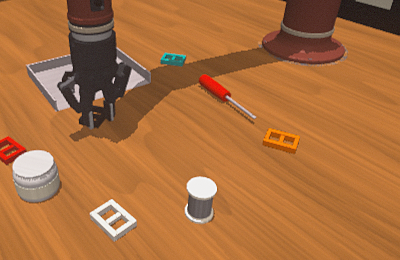

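C sits between the fingers at crop (97,113), just short of the mouth. Pushing on in.

{"op": "play_rows", "data": {"targets": [[[-0.3, -0.15, 0, 0, 0, 0, -0.2], [-0.3, -0.15, 0, 0, 0, 0, -0.2], [-0.35, -0.05, 0, 0, 0, 0, -0.2], [-0.35, 0, 0, 0, 0, 0, -0.2], [-0.35, 0, 0, 0, 0, 0, -0.2], [-0.35, 0, 0, 0, 0, 0, -0.2], [-0.35, 0, 0, 0, 0, 0, -0.2], [-0.3, 0, 0, 0, 0, 0, -0.2], [-0.2, 0, 0, 0, 0, 0, -0.2], [0, 0, 0, 0, 0, 0, -0.2]]]}}

```text
clock: 12.95
position: [0.5874, -0.1243, 0.0052]
orientation: [0.708, 0.706, -0.001, 0.001]
contact_force: [-0.5, -0.6, -0.3]
grip_width: 0.0342
grip_force: 0.0
```

{"op": "play_rows", "data": {"targets": [[[0.5, 0, 0, 0, 0, 0, -0.2], [0.5, 0, -0.5, 0, 0, 0, -0.2], [0.5, 0, -0.9, 0, 0, 0, -0.2], [0.9, 0, -0.9, 0, 0, 0, -0.2], [0.9, 0, 0, 0, 0, 0, -0.2], [0.9, -0.2, 0, 0, 0, 0, -0.2], [0.9, -0.3, 0, 0, 0, 0, -0.2], [0.9, -0.3, 0, 0, 0, 0, -0.2], [0.9, -0.3, 0, 0, 0, 0, -0.2], [0.9, -0.3, 0, 0, 0, 0, -0.2]]]}}

```text
clock: 13.78
position: [0.5302, 0.1868, 0.0909]
orientation: [0.706, 0.708, 0.0, -0.0]
contact_force: [0.8, -0.3, 0.1]
grip_width: 0.0344
grip_force: 0.0
```

Run:
```python
from h import *
p,d=snapshot("top"); cv2.imwrite("pics/t4.png",p[:330,150:550,::-1]); s=get_state(); print(s["position"],s["clock"])
ex=np.array([-.083,-.9965]); ey=np.array([.9965,-.083])
for b in buckles(p,z=.014):
    v=np.array(b[:2])-[.530,-.186]; print(b,"pan",np.round([v@ex,v@ey],3))
```

```text
[0.52593782 0.19901891 0.09187672] 13.8333
(0.4857, -0.1767, 144.6, [0.039, 0.053], [436.0, 238.0]) pan [-0.006 -0.045]
(0.5711, -0.1688, 52.9, [0.101, 0.055], [430.0, 194.0]) pan [-0.021  0.04 ]
(0.5662, -0.2398, 34.0, [0.273, 0.137], [467.0, 196.0]) pan [0.051 0.041]
```

View pics/t4.png

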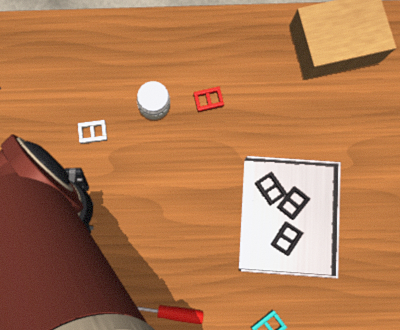

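All three lie flat in the pan, at crop (270,188), (293,203) and (287,238). I'll check C's depth and the heights before handing in.

Run:
```python
from h import *
ex=np.array([-.083,-.9965]); ey=np.array([.9965,-.083])
p,d=snapshot("top"); c=get_calibration("top")
for uv in ((420,188),(443,203),(437,238)):
    v=ray("top",uv,.014)[0][:2]-[.530,-.186]; print(np.round([v@ex,v@ey],3))
    w=d[uv[1]-14:uv[1]+15,uv[0]-14:uv[0]+15]; yy,xx=np.mgrid[uv[1]-14:uv[1]+15,uv[0]-14:uv[0]+15]
    k=(p[yy,xx].max(2)<75)&(w>0); X=np.stack([(xx[k]-c["cx"])/c["fx"]*w[k],(yy[k]-c["cy"])/c["fy"]*w[k],w[k]],1)
    print("top z",np.round(np.percentile(((X-c["t"])@c["R"])[:,2],[5,50,95]),4))
s=get_state(); print(s["joint_velocities"].round(3))
```

```text
[-0.04  0.05]
top z [0.0094 0.0135 0.0161]
[0.005 0.023]
top z [0.01   0.0135 0.0158]
[-0.005 -0.045]
top z [0.0111 0.0135 0.0158]
[ 0.081  0.003  0.098 -0.011  0.047  0.033  0.043]
```

All three are flat and inside, but C's rear corner sits right at the ramp, 50 mm in from the mouth to its centre. I'll give it one small extra nudge to clear the ramp.

{"op": "play_rows", "data": {"targets": [[[-0.9, 0.2, 0, 0, 0, 0, -0.2], [-0.9, 0.2, 0, 0, 0, 0, -0.2], [-0.9, 0.2, 0, 0, 0, 0, -0.2], [-0.9, 0.2, 0, 0, 0, 0, -0.2], [-0.9, 0.2, 0, 0, 0, 0, -0.2], [-0.9, 0.2, 0, 0, 0, 0, -0.2], [-0.9, 0.2, 0, 0, 0, 0, -0.2], [-0.6, 0.12, 0, 0, 0, 0, -0.2], [0, 0, 0, 0, 0, 0, -0.2], [0, 0, 0, 0, 0, 0, -0.2]]]}}

```text
clock: 14.72
position: [0.5922, -0.0935, 0.0904]
orientation: [0.708, 0.706, -0.0, -0.0]
contact_force: [0.3, 0.7, 0.3]
grip_width: 0.0341
grip_force: 0.0
```

{"op": "play_rows", "data": {"targets": [[[0.25, -0.1, 0.4, 0, 0, 0, -0.2], [0, 0, 0.6, 0, 0, 0, -0.2], [0, 0, 0.5, 0, 0, 0, -0.2], [0, 0, 0.4, 0, 0, 0, -0.2], [0, 0, 0.18, 0, 0, 0, -0.2], [0, 0, 0, 0, 0, 0, -0.2], [0, 0, 0, 0, 0, 0, -0.2], [-0.2, 0, 0, 0, 0, 0, -0.2], [-0.2, 0, 0, 0, 0, 0, -0.2], [-0.2, 0, 0, 0, 0, 0, -0.2]]]}}

```text
clock: 15.55
position: [0.5892, -0.107, 0.0086]
orientation: [0.707, 0.707, 0.0, 0.001]
contact_force: [1.0, -0.2, 0.4]
grip_width: 0.0344
grip_force: 0.0
```

{"op": "play_rows", "data": {"targets": [[[-0.2, 0, 0.06, 0, 0, 0, -0.2], [-0.2, 0, 0, 0, 0, 0, -0.2], [-0.2, 0, 0, 0, 0, 0, -0.2], [-0.2, 0, 0, 0, 0, 0, -0.2], [-0.15, 0, 0, 0, 0, 0, -0.2], [0, 0, 0, 0, 0, 0, -0.2], [0.4, 0, 0, 0, 0, 0, -0.2], [0.5, 0, 0, 0, 0, 0, -0.2], [0.5, 0, -0.5, 0, 0, 0, -0.2], [0.5, 0, -0.9, 0, 0, 0, -0.2]]]}}

```text
clock: 16.38
position: [0.5851, -0.0666, 0.0581]
orientation: [0.707, 0.708, -0.003, -0.004]
contact_force: [0.2, 0.1, 0.6]
grip_width: 0.0342
grip_force: 0.0
```

{"op": "play_rows", "data": {"targets": [[[0.9, 0, -0.9, 0, 0, 0, -0.2], [0.9, 0, 0, 0, 0, 0, -0.2], [0.9, -0.2, 0, 0, 0, 0, -0.2], [0.9, -0.3, 0, 0, 0, 0, -0.2], [0.9, -0.3, 0, 0, 0, 0, -0.2], [0.9, -0.3, 0, 0, 0, 0, -0.2], [0.6, -0.3, 0, 0, 0, 0, -0.2], [0, 0, 0, 0, 0, 0, -0.2], [0, 0, 0, 0, 0, 0, -0.2], [0, 0, 0, 0, 0, 0, -0.2]]]}}

```text
clock: 17.22
position: [0.5324, 0.1653, 0.0906]
orientation: [0.707, 0.707, -0.0, 0.0]
contact_force: [-0.2, -0.8, 0.4]
grip_width: 0.0341
grip_force: 0.0
```

Run:
```python
from h import *
p,d=snapshot("top"); cv2.imwrite("pics/t5.png",cv2.resize(p[145:290,370:510,::-1],None,fx=4,fy=4)); print(get_state()["position"])
```

```text
[0.53280914 0.1643541  0.09051389]
```

View pics/t5.png

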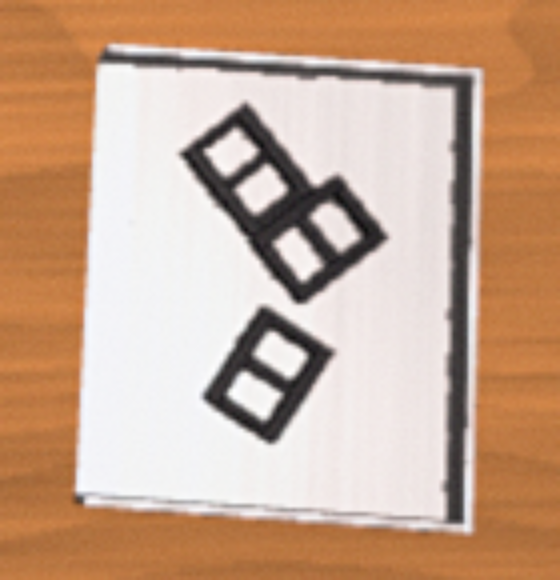

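All three buckles are now well past the ramp. C (crop 247,170) lies edge to edge with B (320,240), and A is at (268,375). Handing in.

```bash
python3 -c "
from bench import *
print(finish_job())"
```

```text
the job is handed in; nothing more can be done
None
```

I swept all three black buckles into the pan, where they lie past the ramp, and handed the job in at about 17 s of the 72 s allowed; the hand-in call returned no verdict. The last pictures showed no sign that the spool, tin or screwdriver had been touched, though I did not re-measure them.

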